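# Close the resonator cavity

## Task

Lift the round aluminium cover by its handle off the sloping rest and set it gently on the round open housing, turning it until one of its edge slots drops over the upright tab on the housing's collar, so that the cover is fully home and level on the rim. Keep hold of the handle until the cover is home, then let go, and leave the other loose things on the bench where they are.

Things in the scene. Friction and masses are not known exactly. Their poses are not given: they have to be found in the camera images.
- cover: Loose aluminium cover, about 0.4 kg: a disc (flange) 140 mm across, 6 mm thick, a centring boss below and a bridge handle on top. Two open slots 17 mm wide, 10 mm deep, in the flange edge at the cover's +y and -y. Origin: centre of the boss's underside; z: disc axis, out of the top; the handle runs along x. Starts on the rest, tilted 30 degrees, top facing left and back to the robot.
- cover_handle (a point): Centre of the cover's dark handle bar, on the disc axis, 43 mm above the cover's origin. The bar is 90 mm long (cover x), 14 mm wide (cover y), 14 mm high; 20 mm free below it down to the flange, except at its two posts, 14 mm wide, 38 mm either side of the centre.
- cover_seat (a point): Centre of the flange's underside (the seating face), on the axis 10 mm above the cover's origin. The boss below it is 100 mm across and 10 mm deep, its lower half bevelled to 91 mm across; it has 2 mm play all round in the housing's bore. Flange top: 6 mm above this point.
- housing: Fixed round aluminium housing, open at the top: 124 mm outside, bore 104 mm, 70 mm high, on a 150 mm square foot. A white puck inside reaches 30 mm up. Origin: centre of the underside, z up. A steel collar round it bears one upright tab, 10 mm wide, just outside the wall (63 to 71 mm from the axis), rising 6 mm above the rim.
- housing_mouth (a point): Centre of the housing's mouth at rim height, 70 mm above the bench. The collar's tab is up to 46 degrees either way from the housing's +x side; its angle is not reported: look or feel for it. The cover goes home only with a slot (either one) over the tab; otherwise it rests on the tab, 6 mm high on that side.
- rest: Fixed aluminium rest: a 150 x 100 mm plate sloping at 30 degrees, low end at the rest's -x (left, and back to the robot), two rubber pegs at the low end that catch the cover's edge; base 150 x 110 mm, highest point about 110 mm. Origin: centre of the base's underside; the cover's origin lies on the sloping face, 70 mm above it.
- waveguide: Bystander: loose brass waveguide section with square flanges, 106 x 40 x 40 mm; origin at the centre of its underside.
- heatsink: Bystander: loose black finned heat sink, 90 x 70 x 34 mm; origin at the centre of its underside.
- attenuator: Bystander: loose blue attenuator block with a connector at each end, 122 x 45 x 24 mm; origin at the centre of its underside.
- wrench: Bystander: loose steel wrench, 150 mm long, lying flat.
- screw_jar: Bystander: loose clear jar, 60 mm across, 70 mm high; origin at the centre of its underside.
Things that resemble listed ones, but are neither listed nor needed, are in the scene too. What is shaped like the housing but green, orange or red is not meant.

How it is judged:
On the way, in this order (a step that is already met when the one before it is completed fails the run):
1. the cover is lifted clear of the rest in the fingers (contact force between the fingers and cover above 0.5 N and contact force between cover and rest below 0.05 N and distance between cover and rest above 0.1 m), for 0.1 s.
2. the cover is home on the rim while the fingers still hold it (z of cover_seat in the frame of housing_mouth between -0.0025 and 0.0025 m and horizontal distance between cover_seat and housing_mouth below 0.004 m and angle between cover's own z axis and vertical below 0.03 rad and contact force between the fingers and cover above 0.5 N), for 0.1 s.
At the end, for the whole second after the job is handed in: The cover's seating face is within 2 mm of the rim's height, its axis within 4 mm of the housing's, level within 0.02 rad, at rest and released (z of cover_seat in the frame of housing_mouth between -0.002 and 0.002 m and horizontal distance between cover_seat and housing_mouth below 0.004 m and angle between cover's own z axis and vertical below 0.02 rad and linear speed of cover below 0.01 m/s and contact force between the fingers and cover below 0.05 N); the robot touches nothing.
It fails at once if the cover is pressed or dropped on the housing with more than 50 N (contact force between cover and housing above 50 N).
It fails at once if a loose bystander is moved more than 30 mm (distance of any of waveguide, heatsink, attenuator, wrench, screw_jar from where it was at the start of the episode above 0.03 m).
It also fails if it takes over 61 s, if anything falls off the work surface, if the arm or the gripper's body presses on something with over 40 N, if the wrist force passes 120 N, or if a joint passes its speed limit or range.

## Robot

A 7-joint arm with a two-finger parallel gripper is mounted at the origin on the work surface. World frame = base frame: x ahead of the robot, y to its left, z up, the work surface at z = 0. Lengths are in m, angles in rad, forces in N, time in s.
With the tool pointing down it reaches from about 0.35 to 0.9 m from the base axis. Payload 7.2 kg.
Tool frame: the origin (TCP) lies midway between the tips of the shut fingers; the grasp point (between the pads) lies 19 mm behind it; z points along the fingers, y is the direction in which the jaws open and shut (so a half turn about z gives the same grasp; the last joint's range is limited). The gripper opens to 88 mm and grips with 3 to 60 N. Pads are 20 mm wide; open, the fingers measure 115 mm over their backs; the gripper's body (75 mm by 178 mm) begins 61 mm behind the grasp point.
Start: joints at [-1.313, 0.411, -0.013, 1.596, 0.006, 1.134, -0.082], TCP at [0.2, 0.592, 0.223] pointing down, gripper open.
Joint ranges: [-2.95, 2.95], [-0.29, 1.99], [-1.47, 1.44], [0.14, 2.54], [-1.03, 4.17], [0.13, 1.85], [-2.86, 2.86]. Speed limits (rad/s): [2.39, 2.39, 3.01, 3.01, 3.14, 3.14, 3.14].

## Interface

Orientations are given as a 3x3 rotation matrix whose columns are the frame's x, y, z axes.
In Python, from plant import * gives the robot as it stands.
- The arm moves only by the tool step_arm, never from a script. Its argument "targets" is a list that holds one entry, the list of rows, each a list of 4 numbers: the shift along the tool's x, y, z in m, then the turn about the tool's z in rad. In form: [[[dx, dy, dz, spin], ...]]. A call has exactly 8 rows; each row shifts and turns the commanded pose from where the row before left it, along the tool's axes as they then stand; what a row does not reach is not made up. A row lasts 1/10 s, in which the tool goes at most 50 mm and 8.59 degrees, less where a joint would pass 70% of its speed; a pose out of reach is approached as far as the arm can. A call with a gripper value outside its range is refused whole. "gripper" is the finger opening in m, from 0 to 0.0878, set as the call begins (left out, the last holds). The fingers move at their own pace and stop on an object; "force" is the grip in N (left out, the last holds). Time passes only in rows, so rows that do not move let the fingers close, or fill a call up. It gives the time, the measured TCP pose, the force and the opening at its end, in the units of the state.
- state(): the state, without advancing time (a new reading comes with each control period).
- camera(name): name is "side" or "top" or "wrist"; returns the picture (384x512x3 uint8, blue, green, red); there is no depth.
- calibration(name): a dict with "K" (3x3 intrinsics, pixels), "position" and "rotation" of the camera in the world. Camera axes: x right, y up, looking along -z (the intrinsics and any distortion apply to the point x, -y, -z); pixel columns grow to the right and rows downward; lengths in m; the calibration is good to about 2 mm. A picture is of the moment at which its call begins: read the wrist's pose just before it. calibration takes no time and is no camera call; for the wrist camera it gives the pose at the moment of the call.
- job_done(): hands the job in, once; it reports no verdict.
The state is a dict: "time": time; "qpos": joint angles; "qd": joint speeds; "joint_torque": joint torques, N m; "ee_pos": TCP position; "eef_rot": TCP orientation; "wrist_force": force on the tool from outside, world axes, zero at the start; "moment": the same for the moment, N m; "finger_gap": finger opening in m.
Only numpy, scipy, OpenCV 4.12 (cv2) and the standard library are available. Lean on these libraries where they do the work, as an engineer would, in place of code of your own. Each camera call takes 0.05 s, during which the arm holds its last target. There are 200 camera calls.

## Working session

There is one attempt and no reset: what is moved stays moved. The work goes in short steps, Python scripts to look and compute and a tool call to move; the robot and the scene stay as the last step left them, time stands still between calls to the robot, and variables do not carry over. Pictures are saved under pics/ and viewed, about 8 in all and at most 12, crops included, and the job is handed in when it is done.

Besides the shell and the picture viewer there is one more tool, called after "Call:" by a JSON object that holds its "method" and its "body", one argument or row to a line. step_arm: Moves the arm, as the interface text tells. Its arguments: {"type":"object","properties":{"targets":{"type":"array"},"gripper":{"type":"number"},"force":{"type":"number"}},"required":["targets"]}

```bash
mkdir -p pics; ls
python3 - <<'E'
from plant import *
import cv2,numpy as np
for n in ("top","side"):
    cv2.imwrite(f"pics/{n}0.png",cv2.resize(camera(n),(800,600),interpolation=cv2.INTER_CUBIC))
    c=calibration(n);print(n,{k:np.round(np.array(v),4).tolist() if not isinstance(v,str) else v for k,v in c.items()})
s=state();print(s['time'],s['ee_pos'],np.round(s['eef_rot'],3).tolist(),s['finger_gap'])
E
```

```text
pics
top {'K': [[423.8826, 0.0, 255.8183], [0.0, 423.8826, 186.4369], [0.0, 0.0, 1.0]], 'position': [0.3827, 0.0844, 1.3152], 'rotation': [[0.0099, 0.9906, -0.1367], [-0.9998, 0.0073, -0.0195], [-0.0183, 0.1369, 0.9904]]}
side {'K': [[389.14, 0.0, 252.1074], [0.0, 389.14, 196.6434], [0.0, 0.0, 1.0]], 'position': [0.041, -0.4159, 0.6603], 'rotation': [[0.7208, 0.4422, -0.5338], [-0.6931, 0.4479, -0.5648], [-0.0107, 0.7771, 0.6293]]}
0.1 [0.19994261 0.59168834 0.22188504] [[-0.947, 0.32, -0.0], [0.32, 0.947, -0.001], [-0.0, -0.001, -1.0]] 0.08779458564997729
```

View pics/top0.png

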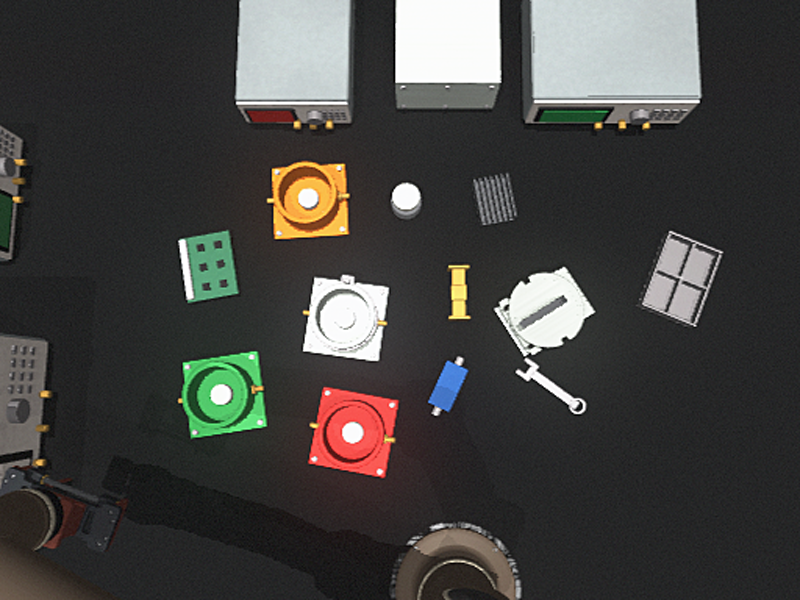

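View pics/side0.png

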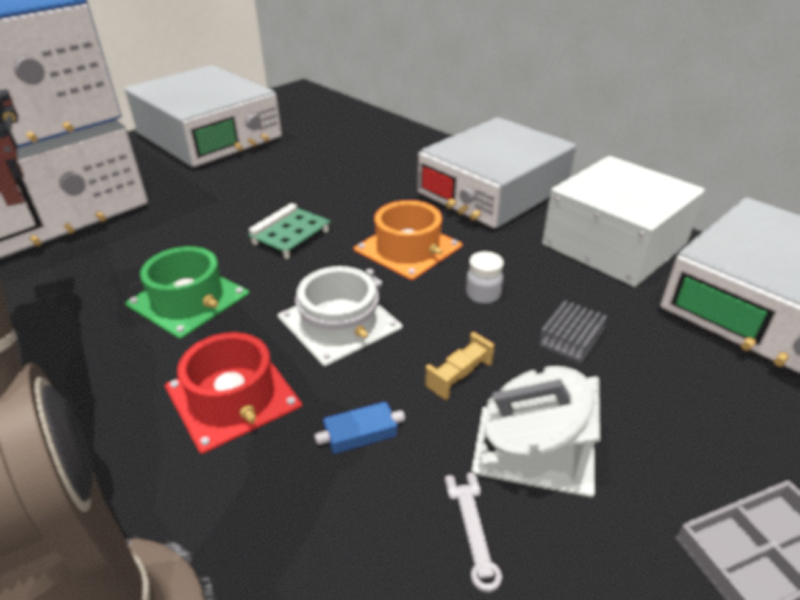

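The top view shows the plain housing at about (345,317), with its tab near (347,280) on the +x side. The cover is at (543,312), with its handle running from (520,327) to (566,298). The side view agrees. Next I'll convert these to rough positions.

```bash
cat > h.py <<'E'
from plant import *
import cv2,numpy as np
def ray(c,u,v):
    K=np.array(c['K']); d=np.linalg.inv(K)@[u,v,1]
    return np.array(c['position']), np.array(c['rotation'])@[d[0],-d[1],-d[2]]
def at(c,u,v,z):
    p,d=ray(c,u,v); return p+d*(z-p[2])/d[2]
def proj(c,P):
    q=np.array(c['rotation']).T@(np.array(P)-c['position']); q=np.array(c['K'])@[q[0],-q[1],-q[2]]
    return q[:2]/q[2]
E
python3 - <<'E'
from h import *
c=calibration("top");k=.64
for n,u,v,z in [("housing rim",345,315,.07),("tab",347,280,.073),("h lo",520,327,.087),("h hi",566,298,.132),("handle c",543,312,.107),("jar",406,188,.07),("wg",459,292,.04)]:
    print(n,np.round(at(c,u*k,v*k,z),3))
w=calibration("wrist");s=state();R=s['eef_rot'];print(R.T@(w['position']-s['ee_pos']),np.round(R.T@w['rotation'],3),w['K'])
E
```

```text
housing rim [0.509 0.212 0.07 ]
tab [0.575 0.209 0.073]
h lo [ 0.487 -0.115  0.087]
h hi [ 0.536 -0.191  0.132]
handle c [ 0.513 -0.154  0.107]
jar [0.757 0.099 0.07 ]
wg [ 0.558 -0.006  0.04 ]
[ 7.89537928e-02 -8.04044227e-05 -1.62433910e-01] [[-0.001  0.957  0.291]
 [ 1.     0.001  0.   ]
 [-0.     0.291 -0.957]] [[333.34680073   0.         256.28005997]
 [  0.         333.34680073 194.45136953]
 [  0.           0.           1.        ]]
```

Call:
{"method": "step_arm", "body": {
  "targets": [
    [[-0.04,-0.026,0,0],[-0.04,-0.026,0,0],[-0.04,-0.026,0,0],[-0.04,-0.026,0,0],[-0.04,-0.026,0,0],[-0.04,-0.026,0,0],[-0.04,-0.026,0,0],[-0.04,-0.026,0,0]]
  ]
}}

```text
time: 0.9
ee_pos: [0.4374, 0.2908, 0.2225]
eef_rot: [[-0.947, 0.32, -0.0], [0.32, 0.947, -0.0], [0.0, -0.0, -1.0]]
wrist_force: [0.6, 0.8, -0.5]
finger_gap: 0.0879
```

Call:
{"method": "step_arm", "body": {
  "targets": [
    [[-0.042,-0.026,0,0],[-0.042,-0.026,0,0],[-0.042,-0.026,0,0],[0,0,0,0.14],[0,0,0,0.14],[0,0,0,0.14],[0,0,0,0.14],[0,0,0,0.14]]
  ]
}}

```text
time: 1.7
ee_pos: [0.5308, 0.1783, 0.2223]
eef_rot: [[-0.513, 0.858, -0.001], [0.858, 0.513, -0.0], [0.0, -0.001, -1.0]]
wrist_force: [-0.2, 1.3, -0.0]
finger_gap: 0.0882
```

Run:
```python
from h import *
import json
s=state();c=calibration("wrist");im=camera("wrist")
json.dump({k:np.array(c[k]).tolist() for k in('K','position','rotation')},open('w1.json','w'))
cv2.imwrite("pics/w1.png",cv2.resize(im,(800,600),interpolation=cv2.INTER_CUBIC));cv2.imwrite("w1raw.png",im)
print(s['ee_pos'],np.round(s['eef_rot'],3).tolist(),s['wrist_force'],s['qpos'],s['time'])
```

```text
[0.5308044  0.1782594  0.22227972] [[-0.513, 0.858, -0.001], [0.858, 0.513, -0.0], [0.0, -0.001, -1.0]] [-0.24030464  1.25882099 -0.01391968] [-0.6909273   0.30654046  0.35454551  1.77609965 -0.11895476  1.08069298
  0.24377184] 1.7
```

View pics/w1.png

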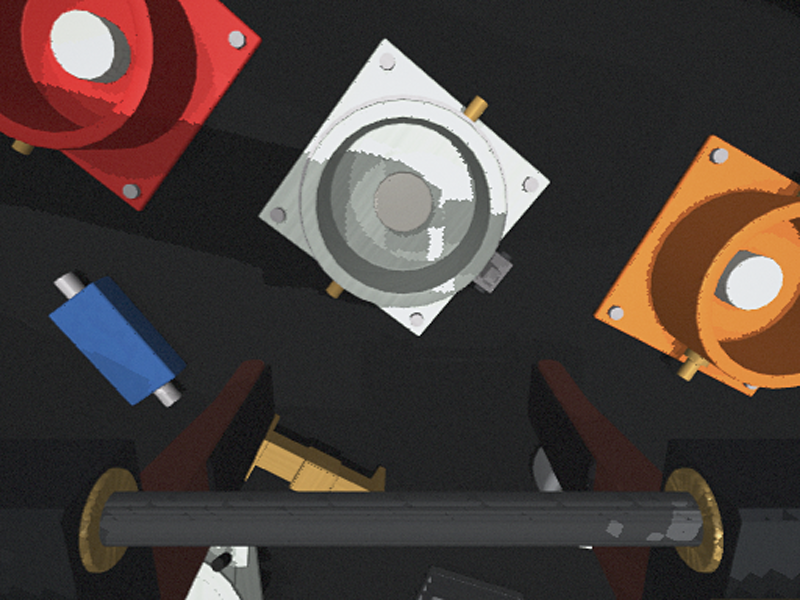

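The housing's bore spans about (316..489, 117..293) in this picture, and the collar's tab is at about (495,270). I'll enlarge that area with a model overlay.

```bash
cat > fit.py <<'E'
from h import *
import json,sys
c=json.load(open('w1.json'));im=cv2.imread('w1raw.png')
def draw(cx,cy,tab,out):
    x0,y0,k=185,50,4
    b=cv2.resize(im[y0:y0+150,x0:x0+160],None,fx=k,fy=k,interpolation=cv2.INTER_CUBIC)
    def L(P,col):
        q=np.array([(proj(c,p)-[x0,y0]+.5)*k-.5 for p in P]);cv2.polylines(b,[np.round(q*16).astype(np.int32)],False,col,1,cv2.LINE_AA,4)
    t=np.linspace(0,2*np.pi,90)
    for r,col in((.052,(0,0,255)),(.062,(0,200,0))): L(np.c_[cx+r*np.cos(t),cy+r*np.sin(t),0*t+.07],col)
    a=np.radians(tab);e=np.array([np.cos(a),np.sin(a)]);n=np.array([-e[1],e[0]])
    L([np.r_[[cx,cy]+r*e+w*n,.076] for r,w in((.063,-.005),(.071,-.005),(.071,.005),(.063,.005),(.063,-.005))],(255,0,255))
    cv2.imwrite(out,b)
k=.64
l,r=at(c,316*k,205*k,.07),at(c,489*k,205*k,.07);t,bt=at(c,403*k,117*k,.07),at(c,403*k,293*k,.07)
C=(l+r+t+bt)/4;print(C,np.linalg.norm(l-r),np.linalg.norm(t-bt))
T=at(c,495*k,270*k,.076);v=T-C;ang=np.degrees(np.arctan2(v[1],v[0]));print(T,np.hypot(*v[:2]),ang)
if len(sys.argv)>1: C=[float(sys.argv[1]),float(sys.argv[2])];ang=float(sys.argv[3])
draw(C[0],C[1],ang,sys.argv[4] if len(sys.argv)>4 else "pics/fit1.png")
E
python3 fit.py
```

```text
[0.50982653 0.21693541 0.07      ] 0.10327845724123767 0.10407022410191717
[0.57696798 0.21381733 0.076     ] 0.06721381001853205 -2.658936501062354
```

View pics/fit1.png

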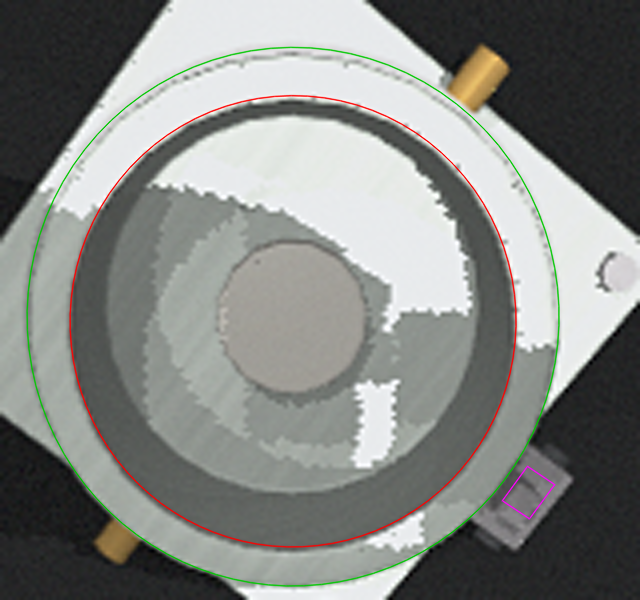

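The fit is good: mouth centre (0.510, 0.217), tab at about -2.7° from +x. Next is the cover.

Call:
{"method": "step_arm", "body": {
  "targets": [
    [[-0.0394,-0.0232,0,0],[-0.0394,-0.0232,0,0],[-0.0394,-0.0232,0,0],[-0.0394,-0.0232,0,0],[-0.0394,-0.0232,0,0],[-0.0394,-0.0232,0,0],[-0.0394,-0.0232,0,0],[-0.0394,-0.0232,0,0]]
  ]
}}

```text
time: 2.55
ee_pos: [0.5354, -0.189, 0.2226]
eef_rot: [[-0.521, 0.853, -0.0], [0.853, 0.521, 0.0], [0.0, 0.0, -1.0]]
wrist_force: [0.8, 0.1, 0.4]
finger_gap: 0.0881
```

Run:
```python
from h import *
import json
s=state();c=calibration("wrist");im=camera("wrist")
json.dump({k:np.array(c[k]).tolist() for k in('K','position','rotation')},open('w2.json','w'))
cv2.imwrite("pics/w2.png",cv2.resize(im,(800,600),interpolation=cv2.INTER_CUBIC));cv2.imwrite("w2raw.png",im)
print(s['ee_pos'],np.round(s['eef_rot'],3).tolist(),s['wrist_force'],s['time'])
```

```text
[ 0.53539263 -0.18895819  0.22255236] [[-0.521, 0.853, -0.0], [0.853, 0.521, 0.0], [0.0, 0.0, -1.0]] [0.75444221 0.14340143 0.43271034] 2.55
```

View pics/w2.png

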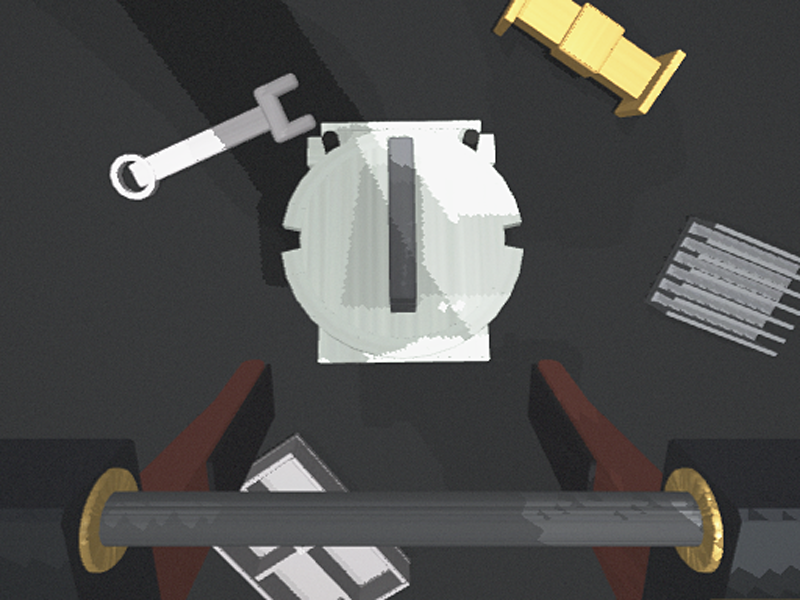

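The handle's top face runs from (400.5,138), the low end, to (403,298), the high end. It is nearly in line with the tool's x axis, and the slots are at (290,240) and (515,236).

Run:
```python
from h import *
import json
c=json.load(open('w2.json'));k=.64;s=state();R=s['eef_rot']
a=at(c,400.5*k,138*k,.0905);b=at(c,403*k,298*k,.1355)
d=b-a;m=(a+b)/2;h=d/np.linalg.norm(d)
ctr=m-.007*np.array([-d[0],-d[1],0])/np.hypot(*d[:2])*.5; ctr[2]-=.007*.866
print(a,b,np.linalg.norm(d),np.degrees(np.arctan2(d[1],d[0])),"ctr",ctr)
print("tool offset to ctr",R.T@(ctr-s['ee_pos']), "dir in tool",R.T@h)
for q in((284,240),(521,236)): print(at(c,q[0]*k,q[1]*k,.0835))
```

```text
[ 0.49264991 -0.11772917  0.0905    ] [ 0.53362227 -0.18255044  0.1355    ] 0.088913058925745 -57.70375262186934 ctr [ 0.51500613 -0.15309835  0.106938  ]
tool offset to ctr [0.04882627 0.00717308 0.11591245] dir in tool [-0.86451057  0.01923639 -0.50224639]
[ 0.46410265 -0.20141657  0.0835    ]
[ 0.58076552 -0.12754497  0.0835    ]
```

Run:
```python
from h import *
import json
c=json.load(open('w2.json'));s=state();print(s['ee_pos'],np.round(s['eef_rot'],4).tolist(),s['qd'],s['time']);w=calibration('wrist')
print(w['position'],c['position'])
```

```text
[ 0.53391105 -0.19808052  0.22308602] [[-0.5142, 0.8577, 0.0004], [0.8577, 0.5142, -0.005], [-0.0045, -0.0022, -1.0]] [-4.77835544e-02 -3.76877144e-02 -1.45237854e-04  4.65765291e-02
  4.17110080e-02 -2.72410370e-03 -1.72326559e-01] 2.6
[ 0.4936749  -0.12908653  0.38512515] [0.4946644196110471, -0.12116545391623339, 0.3849861986196535]
```

Call:
{"method": "step_arm", "body": {
  "targets": [
    [[0.02,0.001,0,-0.02],[0.019,0.001,0,0],[0,0,0.03,0],[0,0,0,0],[0,0,0,0],[0,0,0,0],[0,0,0,0],[0,0,0,0]]
  ]
}}

```text
time: 3.4
ee_pos: [0.5173, -0.1534, 0.1933]
eef_rot: [[-0.535, 0.845, 0.001], [0.845, 0.535, -0.0], [-0.001, 0.001, -1.0]]
wrist_force: [0.3, 0.2, -0.1]
finger_gap: 0.0875
```

Run:
```python
from h import *
s=state();R=s['eef_rot'];print(R.T@(np.array([.515,-.1531,.107])-s['ee_pos']),s['ee_pos'],np.degrees(np.arctan2(R[1,0],R[0,0])))
```

```text
[ 0.0015566  -0.00184879  0.08627439] [ 0.51730807 -0.15340905  0.19327681] 122.36820200509325
```

Call:
{"method": "step_arm", "body": {
  "targets": [
    [[0.001,-0.001,0.014,0],[0.0005,-0.001,0.014,0],[0,0,0.014,0],[0,0,0.014,0],[0,0,0.014,0],[0,0,0.014,0],[0,0,0.012,0],[0,0,0.007,0]]
  ]
}}

```text
time: 4.2
ee_pos: [0.514, -0.1528, 0.0882]
eef_rot: [[-0.535, 0.845, -0.001], [0.845, 0.535, 0.0], [0.001, -0.001, -1.0]]
wrist_force: [-0.2, -0.1, 0.3]
finger_gap: 0.0875
```

Call:
{"method": "step_arm", "body": {
  "targets": [
    [[0,0,0,0],[0,0,0,0],[0,0,0,0],[0,0,0,0],[0,0,0,0],[0,0,0,0],[0,0,0,0],[0,0,0,0]]
  ],
  "gripper": 0.0,
  "force": 15
}}

```text
time: 5.0
ee_pos: [0.5144, -0.1529, 0.0897]
eef_rot: [[-0.535, 0.845, 0.0], [0.845, 0.535, 0.0], [-0.0, 0.0, -1.0]]
wrist_force: [-0.3, -0.6, 0.8]
finger_gap: 0.0274
```

Call:
{"method": "step_arm", "body": {
  "targets": [
    [[0,0,0,0],[0,0,0,0],[0,0,0,0],[0,0,0,0],[0,0,0,0],[0,0,0,0],[0,0,0,0],[0,0,0,0]]
  ]
}}

```text
time: 5.8
ee_pos: [0.5143, -0.153, 0.0896]
eef_rot: [[-0.535, 0.845, -0.0], [0.845, 0.535, -0.0], [0.0, -0.0, -1.0]]
wrist_force: [-1.8, -1.3, 1.6]
finger_gap: 0.0135
```

Call:
{"method": "step_arm", "body": {
  "targets": [
    [[0,0,-0.005,0],[0,0,-0.01,0],[0,0,-0.015,0],[0,0,-0.015,0],[0,0,-0.015,0],[0,0,-0.015,0],[0,0,-0.01,0],[0,0,0,0]]
  ]
}}

```text
time: 6.6
ee_pos: [0.5153, -0.153, 0.1762]
eef_rot: [[-0.535, 0.845, 0.003], [0.845, 0.535, -0.0], [-0.001, 0.002, -1.0]]
wrist_force: [0.3, 0.3, -4.0]
finger_gap: 0.014
```

Run:
```python
from h import *
s=state();print(s['ee_pos'],s['wrist_force'],s['moment'],s['finger_gap'],s['time'])
a=camera("side")[150:334,230:430]
cv2.imwrite("pics/s2.png",cv2.resize(a,None,fx=3,fy=3,interpolation=cv2.INTER_CUBIC))
```

```text
[ 0.51526512 -0.15303368  0.17619519] [ 0.26772394  0.26789858 -3.95857518] [-0.02604176  0.06486362 -0.01147721] 0.01397802876974493 6.6
```

View pics/s2.png

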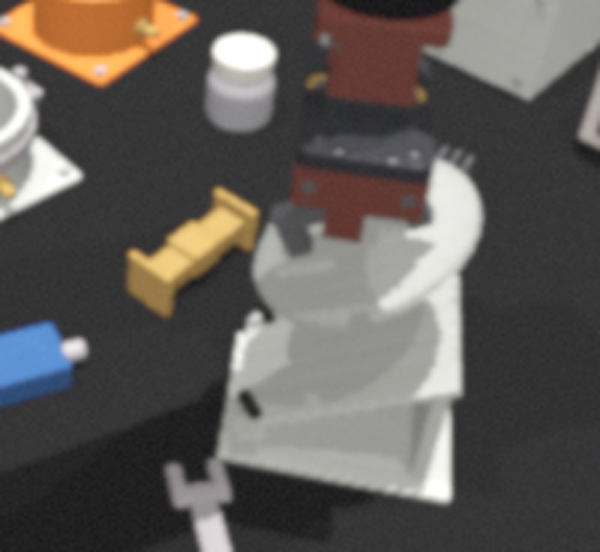

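Call:
{"method": "step_arm", "body": {
  "targets": [
    [[0,0,-0.02,0],[0,0,-0.02,0],[0,0,-0.02,0],[0,0,-0.02,0],[0,0,-0.02,0],[0,0,-0.02,0],[0,0,0,0],[0,0,0,0]]
  ]
}}

```text
time: 7.45
ee_pos: [0.5141, -0.1527, 0.2936]
eef_rot: [[-0.536, 0.844, -0.001], [0.844, 0.536, 0.0], [0.001, -0.001, -1.0]]
wrist_force: [-0.0, 0.2, -3.8]
finger_gap: 0.0136
```

Call:
{"method": "step_arm", "body": {
  "targets": [
    [[0,0,0,0],[0,0,0,0],[0,0,0,0],[0,0,0,0],[0,0,0,0],[0,0,0,0],[0,0,0,0],[0,0,0,0]]
  ],
  "force": 10
}}

```text
time: 8.25
ee_pos: [0.5144, -0.1529, 0.2947]
eef_rot: [[-0.535, 0.845, 0.0], [0.845, 0.535, 0.0], [0.0, 0.0, -1.0]]
wrist_force: [0.7, 0.1, -3.4]
finger_gap: 0.0142
```

Run:
```python
from h import *
s=state();R=s['eef_rot'];print(s['ee_pos'],R.T@s['wrist_force'],R.T@s['moment'],s['finger_gap'],s['time'])
im=camera("wrist");cv2.imwrite("w3raw.png",im)
cv2.imwrite("pics/w3.png",im)
```

```text
[ 0.5144203  -0.15292658  0.2946567 ] [-0.23658535  0.64462337  3.44362329] [ 0.04459237  0.01424064 -0.02669747] 0.014235242053185371 8.25
```

View pics/w3.png

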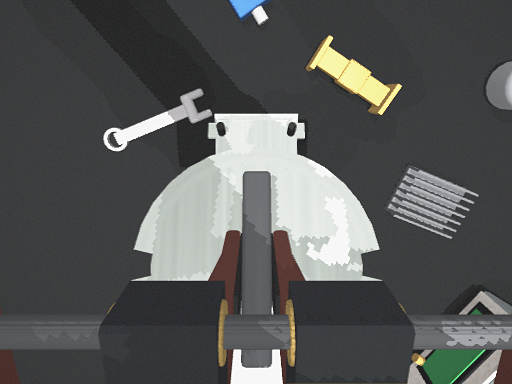

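```bash
cat > tilt.py <<'E'
from h import *
s=state();R=s['eef_rot'];c=calibration('wrist')
for th in range(0,36,5):
    t=np.radians(th);ex=np.array([np.cos(t),0,np.sin(t)]);ez=np.array([np.sin(t),0,-np.cos(t)])
    g=np.array([0,0,-.0185])
    f=lambda a,z,y=0:np.round(proj(c,s['ee_pos']+R@(g+a*ex+z*ez+[0,y,0])),0)
    print(th,"bar end top",f(.045,.007),"disc edge",f(.07,-.027),"slot y",f(0.0085,-.027,.0700))
E
python3 tilt.py
```

```text
0 bar end top [255. 178.] disc edge [255. 112.] slot y [382. 227.]
5 bar end top [255. 174.] disc edge [255. 117.] slot y [381. 230.]
10 bar end top [255. 172.] disc edge [255. 122.] slot y [380. 234.]
15 bar end top [255. 171.] disc edge [255. 128.] slot y [380. 238.]
20 bar end top [255. 170.] disc edge [255. 134.] slot y [379. 242.]
25 bar end top [255. 170.] disc edge [255. 141.] slot y [379. 246.]
30 bar end top [255. 171.] disc edge [255. 148.] slot y [379. 250.]
35 bar end top [255. 172.] disc edge [255. 156.] slot y [379. 255.]
```

The cover is still tilted about 30° in the fingers: its front edge is at row 153, where level would put it at 112. I'll level it against an empty patch of bench.

Call:
{"method": "step_arm", "body": {
  "targets": [
    [[-0.0129,-0.028,0,0],[-0.0129,-0.028,0,0],[-0.0129,-0.028,0,0],[-0.0129,-0.028,0,0],[-0.0129,-0.028,0,0],[-0.0129,-0.028,0,0],[-0.0129,-0.028,0,0],[-0.0129,-0.028,0,0]]
  ]
}}

```text
time: 9.1
ee_pos: [0.3797, -0.361, 0.2948]
eef_rot: [[-0.536, 0.844, 0.001], [0.844, 0.536, -0.0], [-0.0, 0.0, -1.0]]
wrist_force: [0.0, 0.6, -2.8]
finger_gap: 0.014
```

Call:
{"method": "step_arm", "body": {
  "targets": [
    [[0,0,0.03,0],[0,0,0.03,0],[0,0,0.03,0],[0,0,0.03,0],[0,0,0.03,0],[0,0,0.03,0],[0,0,0.02,0],[0,0,0.02,0]]
  ]
}}

```text
time: 9.9
ee_pos: [0.3806, -0.36, 0.0736]
eef_rot: [[-0.536, 0.844, -0.0], [0.844, 0.536, 0.0], [0.0, -0.0, -1.0]]
wrist_force: [-0.3, 0.4, -3.7]
finger_gap: 0.0142
```

Call:
{"method": "step_arm", "body": {
  "targets": [
    [[0,0,0,0],[0,0,0,0],[0,0,0.01,0],[0,0,0.006,0],[0,0,0.004,0],[0,0,0.004,0],[0,0,0.004,0],[0,0,0.004,0]]
  ]
}}

```text
time: 10.7
ee_pos: [0.3809, -0.3606, 0.0427]
eef_rot: [[-0.535, 0.845, 0.001], [0.845, 0.535, -0.001], [-0.001, 0.0, -1.0]]
wrist_force: [1.7, -1.8, -1.4]
finger_gap: 0.0138
```

Call:
{"method": "step_arm", "body": {
  "targets": [
    [[0,0,0.003,0],[0,0,0.003,0],[0,0,0.003,0],[0,0,0.003,0],[0,0,0.002,0],[0,0,0.001,0],[0,0,0,0],[0,0,0,0]]
  ]
}}

```text
time: 11.5
ee_pos: [0.3803, -0.3597, 0.0275]
eef_rot: [[-0.536, 0.845, -0.0], [0.845, 0.536, 0.001], [0.001, -0.0, -1.0]]
wrist_force: [1.3, -1.4, 1.2]
finger_gap: 0.0136
```

```bash
python3 tilt.py
python3 - <<'E'
from h import *
s=state();R=s['eef_rot'];print(s['ee_pos'],R.T@s['wrist_force'],R.T@s['moment'],s['finger_gap'],s['time'])
cv2.imwrite("pics/w4.png",camera("wrist"))
E
```

```text
0 bar end top [255. 178.] disc edge [255. 112.] slot y [382. 227.]
5 bar end top [255. 174.] disc edge [255. 117.] slot y [381. 230.]
10 bar end top [255. 172.] disc edge [255. 122.] slot y [380. 234.]
15 bar end top [255. 171.] disc edge [255. 128.] slot y [380. 238.]
20 bar end top [255. 170.] disc edge [255. 134.] slot y [379. 242.]
25 bar end top [255. 170.] disc edge [255. 141.] slot y [379. 246.]
30 bar end top [255. 171.] disc edge [255. 148.] slot y [379. 250.]
35 bar end top [255. 172.] disc edge [255. 156.] slot y [379. 255.]
[ 0.38031108 -0.35970376  0.0274617 ] [-1.91584422  0.3533144  -1.17308085] [ 0.04795804 -0.37463046  0.02143383] 0.013636916369080829 11.5
```

View pics/w4.png

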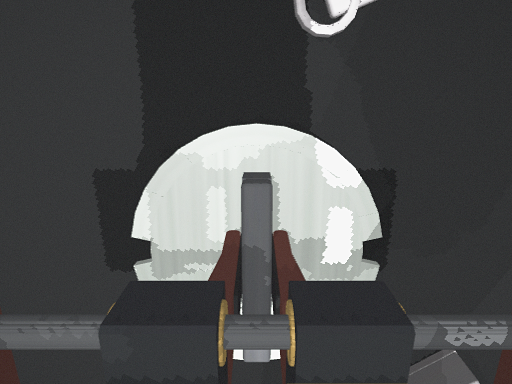

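Front edge now at row ~125, so the tilt is down to roughly 10°. I'll keep pressing lightly.

Call:
{"method": "step_arm", "body": {
  "targets": [
    [[0,0,0.0015,0],[0,0,0.0015,0],[0,0,0.001,0],[0,0,0.001,0],[0,0,0,0],[0,0,0,0],[0,0,0,0],[0,0,0,0]]
  ]
}}

```text
time: 12.35
ee_pos: [0.3806, -0.3602, 0.0232]
eef_rot: [[-0.535, 0.845, 0.001], [0.845, 0.535, -0.0], [-0.0, 0.001, -1.0]]
wrist_force: [-0.8, -0.2, 10.1]
finger_gap: 0.014
```

```bash
cat > edge.py <<'E'
from h import *
s=state();R=s['eef_rot'];print(s['ee_pos'],R.T@s['wrist_force'],R.T@s['moment'],s['finger_gap'],s['time'])
g=cv2.cvtColor(camera("wrist"),cv2.COLOR_BGR2GRAY)
print("top edge rows",[(x,int(np.argmax(g[60:200,x]>120))+60) for x in(246,256,266)])
E
python3 edge.py
```

```text
[ 0.38061208 -0.36021568  0.02322333] [  0.25452891  -0.79668569 -10.10189812] [ 0.12658709  0.01472522 -0.05117925] 0.014041429826657072 12.35
top edge rows [(246, 120), (256, 119), (266, 120)]
```

Run:
```python
from h import *
s=state();R=s['eef_rot'];c=calibration('wrist')
im=camera("wrist");cv2.imwrite("w5raw.png",im);b=cv2.resize(im[90:290,116:396],None,fx=2.8,fy=2.8,interpolation=cv2.INTER_CUBIC)
t=np.linspace(0,2*np.pi,120)
for dx,col in((0,(0,0,255)),(-.004,(0,255,0))):
  f=lambda x,y,z:(proj(c,[*(s['ee_pos']+R@np.array([x+dx,y,0]))[:2],z])-[116,90]+.5)*2.8-.5
  L=lambda P:cv2.polylines(b,[np.round(np.array([f(*p) for p in P])*16).astype(np.int32)],False,col,1,cv2.LINE_AA,4)
  L([(.07*np.cos(a),.07*np.sin(a),.016) for a in t])
  L([(.045,-.007,.05),(.045,.007,.05),(-.01,.007,.05),(-.01,-.007,.05),(.045,-.007,.05)])
  for k in(1,-1): L([(.0085,k*.07,.016),(.0085,k*.06,.016),(-.0085,k*.06,.016),(-.0085,k*.07,.016)])
cv2.imwrite("pics/w5.png",b)
```

```text
(no output)
```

View pics/w5.png

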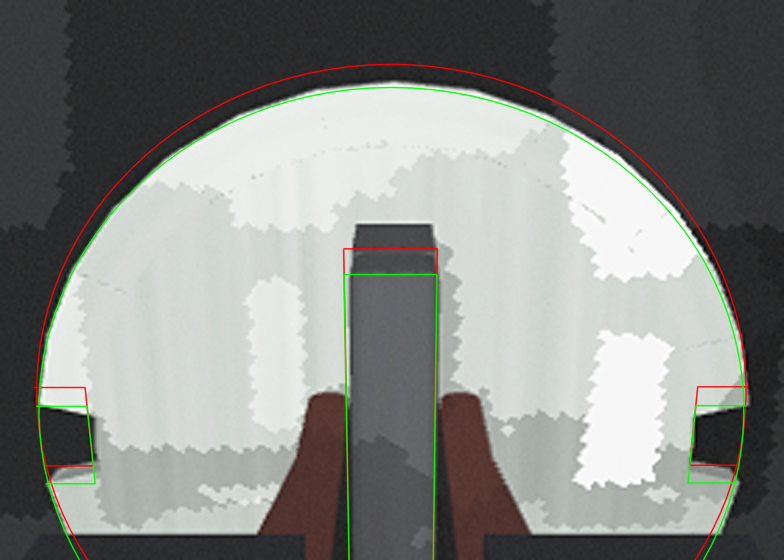

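The cover is level now. It sits about 3 mm toward tool -x in the grip (between the overlays at about 0 and -4 mm), and the slots are symmetric. I'll lift and carry it.

Call:
{"method": "step_arm", "body": {
  "targets": [
    [[0,0,-0.01,0],[0,0,-0.025,0],[0,0,-0.035,0],[0,0,-0.035,0],[0,0,-0.035,0],[0,0,-0.035,0],[0,0,-0.025,0],[0,0,-0.015,0]]
  ],
  "force": 15
}}

```text
time: 13.25
ee_pos: [0.3799, -0.3597, 0.2394]
eef_rot: [[-0.535, 0.845, 0.0], [0.845, 0.535, 0.0], [0.0, 0.001, -1.0]]
wrist_force: [0.2, -0.6, -4.0]
finger_gap: 0.0139
```

Call:
{"method": "step_arm", "body": {
  "targets": [
    [[0.015,0.015,0,0],[0.025,0.025,0,0],[0.03,0.03,0,0],[0.03,0.03,0,0],[0.03,0.03,0,0],[0.03,0.03,0,0],[0.03,0.03,0,0],[0.03,0.03,0,0]]
  ]
}}

```text
time: 14.05
ee_pos: [0.4471, -0.0547, 0.2373]
eef_rot: [[-0.535, 0.845, -0.002], [0.845, 0.535, 0.0], [0.001, -0.002, -1.0]]
wrist_force: [1.1, 0.1, -3.8]
finger_gap: 0.0141
```

Call:
{"method": "step_arm", "body": {
  "targets": [
    [[0.03,0.03,0,0],[0.03,0.03,0,0],[0.03,0.03,0,0],[0.03,0.03,0,0],[0.03,0.03,0,0],[0.025,0.025,0,0],[0.015,0.015,0,0],[0.011,0.009,0,0]]
  ]
}}

```text
time: 14.85
ee_pos: [0.5083, 0.2207, 0.2369]
eef_rot: [[-0.536, 0.844, -0.002], [0.844, 0.536, -0.001], [-0.0, -0.002, -1.0]]
wrist_force: [0.1, 0.3, -2.9]
finger_gap: 0.0143
```

Call:
{"method": "step_arm", "body": {
  "targets": [
    [[0,0,0,0.1],[0,0,0,0.12],[0,0,0,0.12],[0,0,0,0.12],[0,0,0,0.1],[0,0,0,0.051],[0,0,0,0],[0,0,0,0]]
  ]
}}

```text
time: 15.65
ee_pos: [0.5088, 0.2188, 0.2376]
eef_rot: [[0.046, 0.999, -0.001], [0.999, -0.046, -0.001], [-0.001, -0.001, -1.0]]
wrist_force: [-1.0, 0.6, -3.1]
finger_gap: 0.0139
```

```bash
cat > off.py <<'E'
from h import *
s=state();R=s['eef_rot'];a=np.radians(-2.66)
print(s['ee_pos'],"tool x angle",np.degrees(np.arctan2(R[1,0],R[0,0])),R.T@s['wrist_force'],R.T@s['moment'],s['finger_gap'],s['time'])
cov=s['ee_pos']+R@np.array([-.003,.0005,0]);print("cover->mouth in tool",R.T@(np.array([.5098,.2169,cov[2]])-cov))
E
python3 off.py; python3 edge.py
```

```text
[0.50877027 0.2187723  0.23758955] tool x angle 87.38535387637927 [ 0.51799515 -0.99380735  3.05212594] [ 0.05744908 -0.03661511 -0.04122599] 0.013924393879868808 15.65
cover->mouth in tool [ 1.17661880e-03  6.14064821e-04 -1.07681121e-06]
[0.50877027 0.2187723  0.23758955] [ 0.51799515 -0.99380735  3.05212594] [ 0.05744908 -0.03661511 -0.04122599] 0.013924393879868808 15.65
top edge rows [(246, 99), (256, 100), (266, 95)]
```

Call:
{"method": "step_arm", "body": {
  "targets": [
    [[0.001,0.0005,0.015,0],[0,0,0.025,0],[0,0,0.025,0],[0,0,0.025,0],[0,0,0.02,0],[0,0,0.015,0],[0,0,0.005,0],[0,0,0,0]]
  ]
}}

```text
time: 16.5
ee_pos: [0.5093, 0.2205, 0.1072]
eef_rot: [[0.046, 0.999, -0.001], [0.999, -0.046, -0.001], [-0.001, -0.001, -1.0]]
wrist_force: [-0.5, 0.1, -3.9]
finger_gap: 0.0141
```

```bash
python3 off.py
python3 - <<'E'
from h import *
s=state();R=s['eef_rot'];c=calibration('wrist')
im=camera("wrist");b=cv2.resize(im[70:290,96:416],None,fx=2.5,fy=2.5,interpolation=cv2.INTER_CUBIC)
t=np.linspace(0,2*np.pi,120);h=s['ee_pos'][2]-.0232
f=lambda x,y,z:(proj(c,[*(s['ee_pos']+R@np.array([x-.003,y+.0005,0]))[:2],z+h])-[96,70]+.5)*2.5-.5
L=lambda P:cv2.polylines(b,[np.round(np.array([f(*p) for p in P])*16).astype(np.int32)],False,(0,255,0),1,cv2.LINE_AA,4)
L([(.07*np.cos(a),.07*np.sin(a),.016) for a in t])
for k in(1,-1): L([(.0085,k*.07,.016),(.0085,k*.06,.016),(-.0085,k*.06,.016),(-.0085,k*.07,.016)])
cv2.imwrite("pics/w6.png",b)
E
```

```text
[0.50925531 0.22045297 0.10722191] tool x angle 87.38079419495756 [ 0.11641228 -0.54088051  3.89167937] [ 0.0863261  -0.06681257  0.0033194 ] 0.014064312317062393 16.5
cover->mouth in tool [-5.24366540e-04  2.06480821e-04  1.92362565e-07]
```

View pics/w6.png

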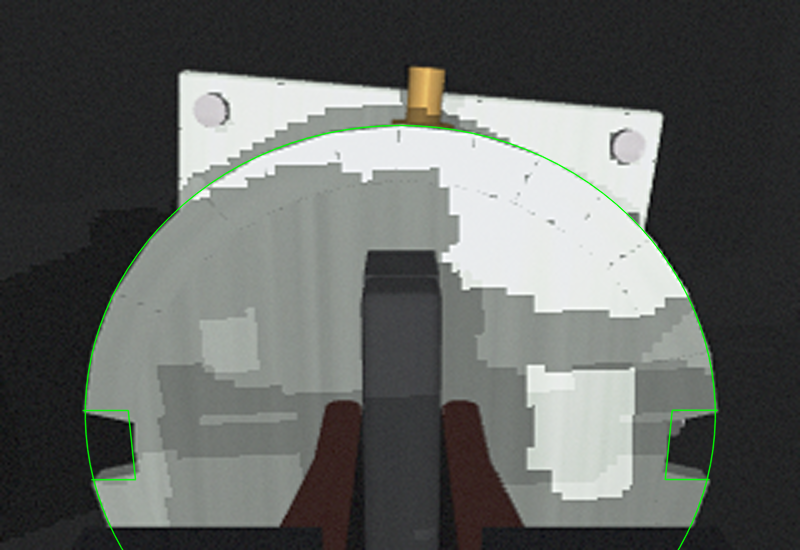

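The overlay matches, so the cover is level and over the mouth. Lowering slowly.

Call:
{"method": "step_arm", "body": {
  "targets": [
    [[0,0,0.003,0],[0,0,0.003,0],[0,0,0.003,0],[0,0,0.002,0],[0,0,0.002,0],[0,0,0.001,0],[0,0,0.001,0],[0,0,0,0]]
  ]
}}

```text
time: 17.35
ee_pos: [0.5094, 0.2208, 0.0925]
eef_rot: [[0.046, 0.999, -0.0], [0.999, -0.046, -0.0], [-0.0, -0.0, -1.0]]
wrist_force: [0.3, -0.9, -3.5]
finger_gap: 0.0137
```

Call:
{"method": "step_arm", "body": {
  "targets": [
    [[0,0,0.001,0],[0,0,0.001,0],[0,0,0.001,0],[0,0,0.001,0],[0,0,0,0],[0,0,0,0],[0,0,0,0],[0,0,0,0]]
  ]
}}

```text
time: 18.15
ee_pos: [0.5095, 0.2209, 0.0888]
eef_rot: [[0.046, 0.999, 0.0], [0.999, -0.046, 0.0], [0.0, 0.0, -1.0]]
wrist_force: [-0.7, 0.1, 0.1]
finger_gap: 0.0141
```

Call:
{"method": "step_arm", "body": {
  "targets": [
    [[0,0,0.001,0],[0,0,0.001,0],[0,0,0,0],[0,0,0,0],[0,0,0,0],[0,0,0,0],[0,0,0,0],[0,0,0,0]]
  ]
}}

```text
time: 18.95
ee_pos: [0.5093, 0.2208, 0.0866]
eef_rot: [[0.046, 0.999, -0.0], [0.999, -0.046, -0.0], [-0.0, -0.0, -1.0]]
wrist_force: [-4.2, -1.1, 4.1]
finger_gap: 0.014
```

```bash
python3 off.py
```

```text
[0.50933721 0.22078464 0.08663499] tool x angle 87.36456835594552 [-1.25526856 -4.15706525 -4.09386716] [ 0.76164228 -0.53903957 -0.04648434] 0.01404057880175758 18.95
cover->mouth in tool [-8.59248077e-04  1.40915916e-04  5.06877147e-08]
```

Contact at 3 mm depth with a sideways push toward tool -y and a little toward -x. I'll comply with it.

Call:
{"method": "step_arm", "body": {
  "targets": [
    [[0,-0.0005,0,0],[-0.0005,-0.0005,0,0],[0,-0.0005,0,0],[-0.0005,-0.0005,0,0],[0,0,0,0],[0,0,0,0],[0,0,0,0],[0,0,0,0]]
  ]
}}

```text
time: 19.75
ee_pos: [0.5077, 0.2201, 0.0867]
eef_rot: [[0.046, 0.999, 0.0], [0.999, -0.046, 0.0], [0.0, 0.0, -1.0]]
wrist_force: [1.7, -0.1, -0.8]
finger_gap: 0.014
```

```bash
python3 off.py
```

```text
[0.50765697 0.22005175 0.08668593] tool x angle 87.36119026747137 [0.02714582 1.74284286 0.77458781] [-0.51000394 -0.0056943  -0.00855483] 0.01403259537696719 19.75
cover->mouth in tool [-4.97435773e-05  1.78586656e-03  6.54513016e-07]
```

Call:
{"method": "step_arm", "body": {
  "targets": [
    [[0,0.0007,0,0],[0,0,0.001,0],[0,0,0.0005,0],[0,0,0.0005,0],[0,0,0,0],[0,0,0,0],[0,0,0,0],[0,0,0,0]]
  ]
}}

```text
time: 20.55
ee_pos: [0.5078, 0.2202, 0.0853]
eef_rot: [[0.046, 0.999, -0.001], [0.999, -0.046, 0.001], [0.001, -0.001, -1.0]]
wrist_force: [-3.1, -1.3, 8.1]
finger_gap: 0.0139
```

```bash
python3 off.py
```

```text
[0.507774   0.22020498 0.08527815] tool x angle 87.3792091354096 [-1.44462269 -3.07814319 -8.10090135] [ 0.64607115 -0.21390449 -0.01169351] 0.013915346695830628 20.55
cover->mouth in tool [-2.08884003e-04  1.67500348e-03 -1.10269371e-06]
```

Run:
```python
from h import *
s=state();R=s['eef_rot'];c=calibration('wrist')
im=camera("wrist")[190:270,330:410];c2=calibration('side')
p=proj(c2,[.51,.217,.08]);print(p);x,y=int(p[0])-50,int(p[1])-42
a=cv2.resize(camera("side")[y:y+84,x:x+100],(500,420),interpolation=cv2.INTER_CUBIC)
b=cv2.resize(im,(290,290),interpolation=cv2.INTER_CUBIC)
o=np.zeros((420,790,3),np.uint8);o[:,:500]=a;o[:290,500:]=b
cv2.imwrite("pics/mix.png",o)
```

```text
[214.33457035 180.65132806]
```

View pics/mix.png

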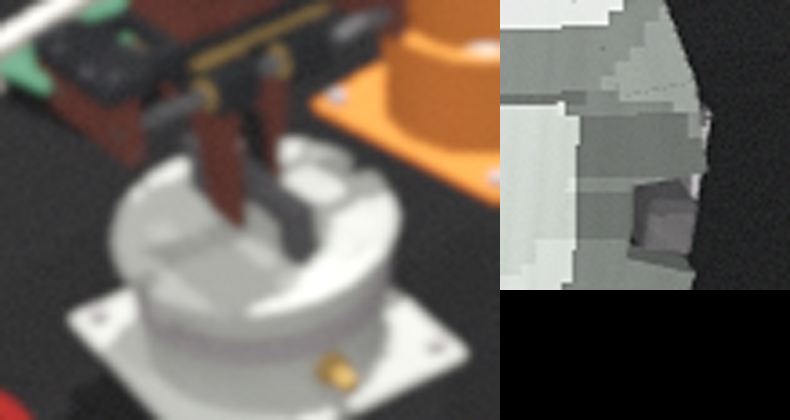

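The wrist crop (right) shows the tab at (645..695, 200..255), inside the slot at (633..695, 178..268). The contact force is centred, so I'll ease down further.

Call:
{"method": "step_arm", "body": {
  "targets": [
    [[0,0,0.0005,0],[0,0,0,0],[0,0,0.0005,0],[0,0,0,0],[0,0,0,0],[0,0,0,0],[0,0,0,0],[0,0,0,0]]
  ]
}}

```text
time: 21.45
ee_pos: [0.5079, 0.2203, 0.0851]
eef_rot: [[0.046, 0.999, -0.0], [0.999, -0.046, 0.001], [0.001, -0.0, -1.0]]
wrist_force: [-6.2, -1.2, 15.6]
finger_gap: 0.0141
```

```bash
python3 off.py
```

```text
[0.50791494 0.22028994 0.08505906] tool x angle 87.37769996303624 [ -1.44042431  -6.14287035 -15.60747815] [ 1.09288628 -0.30971467 -0.03814522] 0.014124923371547526 21.45
cover->mouth in tool [-3.00148756e-04  1.53818444e-03 -8.65263817e-07]
```

Call:
{"method": "step_arm", "body": {
  "targets": [
    [[0,0,-0.004,0],[0,-0.0005,-0.002,0],[0,-0.0005,0,0],[0,0,0,0],[0,0,0.001,0],[0,0,0.001,0],[0,0,0.001,0],[0,0,0,0]]
  ]
}}

```text
time: 22.25
ee_pos: [0.5078, 0.2201, 0.0868]
eef_rot: [[0.046, 0.999, 0.001], [0.999, -0.046, 0.0], [0.0, 0.001, -1.0]]
wrist_force: [3.1, 0.9, -0.1]
finger_gap: 0.0143
```

```bash
python3 off.py
```

```text
[0.50777881 0.22006958 0.08676935] tool x angle 87.36061073531576 [1.07618997 3.05719178 0.11067859] [-0.72638591 -0.15248481  0.0314946 ] 0.014268279880100536 22.25
cover->mouth in tool [-7.31383997e-05  1.66500182e-03  1.98272205e-06]
```

Call:
{"method": "step_arm", "body": {
  "targets": [
    [[0,0,0.001,0],[0,0,0.0005,0],[0,0,0,0],[0,0,0,0],[0,0,0,0],[0,0,0,0],[0,0,0,0],[0,0,0,0]]
  ]
}}

```text
time: 23.05
ee_pos: [0.5075, 0.2198, 0.085]
eef_rot: [[0.046, 0.999, 0.001], [0.999, -0.046, -0.0], [-0.0, 0.001, -1.0]]
wrist_force: [5.0, -0.3, -2.0]
finger_gap: 0.0141
```

```bash
python3 off.py
```

```text
[0.50754125 0.21975584 0.08495424] tool x angle 87.3558986154996 [-0.08968065  5.0364583   2.00133784] [-1.15914774 -0.02467231  0.07146518] 0.014092325647016995 23.05
cover->mouth in tool [2.51400192e-04 1.88808961e-03 1.38799761e-06]
```

The boss is now in the bore and pressing on the -y wall. I'll ease off and lower.

Call:
{"method": "step_arm", "body": {
  "targets": [
    [[0,0.0005,0,0],[0,0,0.0005,0],[0,0,0.0005,0],[0,0,0.0005,0],[0,0,0,0],[0,0,0,0],[0,0,0,0],[0,0,0,0]]
  ]
}}

```text
time: 23.85
ee_pos: [0.5082, 0.2196, 0.0838]
eef_rot: [[0.047, 0.999, 0.001], [0.999, -0.047, -0.0], [-0.0, 0.001, -1.0]]
wrist_force: [4.5, -1.1, 1.4]
finger_gap: 0.0137
```

```bash
python3 off.py
```

```text
[0.50816312 0.21958129 0.08380652] tool x angle 87.33453766735786 [-0.92233434  4.53252434 -1.4019675 ] [-1.04044038 -0.38085118  0.09983821] 0.013674098122597981 23.85
cover->mouth in tool [3.97729245e-04 1.25980051e-03 1.02765838e-06]
```

Call:
{"method": "step_arm", "body": {
  "targets": [
    [[0,0.0005,0,0],[0,0,0.0005,0],[0,0,0.0005,0],[0,0,0,0],[0,0,0,0],[0,0,0,0],[0,0,0,0],[0,0,0,0]]
  ]
}}

```text
time: 24.65
ee_pos: [0.5086, 0.2194, 0.0829]
eef_rot: [[0.047, 0.999, 0.001], [0.999, -0.047, -0.0], [-0.0, 0.001, -1.0]]
wrist_force: [4.5, -3.1, 3.9]
finger_gap: 0.0138
```

```bash
python3 off.py
```

```text
[0.50858104 0.21937701 0.08292   ] tool x angle 87.3264320500668 [-2.90613623  4.61474342 -3.92494123] [-0.79621633 -0.65482331  0.08771959] 0.013804001174766949 24.65
cover->mouth in tool [5.82540735e-04 8.33172924e-04 4.26881186e-07]
```

Call:
{"method": "step_arm", "body": {
  "targets": [
    [[-0.0003,0.0005,0,0],[0,0,0.0005,0],[0,0,0.0005,0],[0,0,0,0],[0,0,0,0],[0,0,0,0],[0,0,0,0],[0,0,0,0]]
  ]
}}

```text
time: 25.45
ee_pos: [0.5086, 0.2193, 0.0827]
eef_rot: [[0.046, 0.999, -0.0], [0.999, -0.046, 0.0], [0.0, -0.0, -1.0]]
wrist_force: [-0.7, -3.8, 13.9]
finger_gap: 0.0135
```

```bash
python3 off.py;  python3 - <<'E'
from h import *
s=state();R=s['eef_rot'];c=calibration('wrist')
im=camera("wrist");b=cv2.resize(im[70:290,96:416],None,fx=2.5,fy=2.5,interpolation=cv2.INTER_CUBIC)
t=np.linspace(0,2*np.pi,120)
a0=np.radians(-2.66)
W=lambda P,col:cv2.polylines(b,[np.round(np.array([(proj(c,p)-[96,70]+.5)*2.5-.5 for p in P])*16).astype(np.int32)],False,col,1,cv2.LINE_AA,4)
e=np.array([np.cos(a0),np.sin(a0),0]);n=np.array([-e[1],e[0],0]);C=np.array([.5098,.2169,0])
for z,col in((.076,(0,255,0)),(.082,(0,0,255))):
  W([C+.07*np.array([np.cos(a),np.sin(a),0])+[0,0,z] for a in t],col)
  for k in(1,-1): W([C+k*r*e+w*n+[0,0,z] for r,w in((.07,.0085),(.06,.0085),(.06,-.0085),(.07,-.0085))],col)
cv2.imwrite("pics/w7.png",b)
E
```

```text
[0.50864069 0.21933217 0.08269831] tool x angle 87.33925637217217 [ -3.82136115  -0.57001848 -13.94358982] [ 0.01027707 -0.82186254  0.12709617] 0.013507575194836901 25.45
cover->mouth in tool [6.24270995e-04 7.70969105e-04 2.06684699e-07]
```

View pics/w7.png

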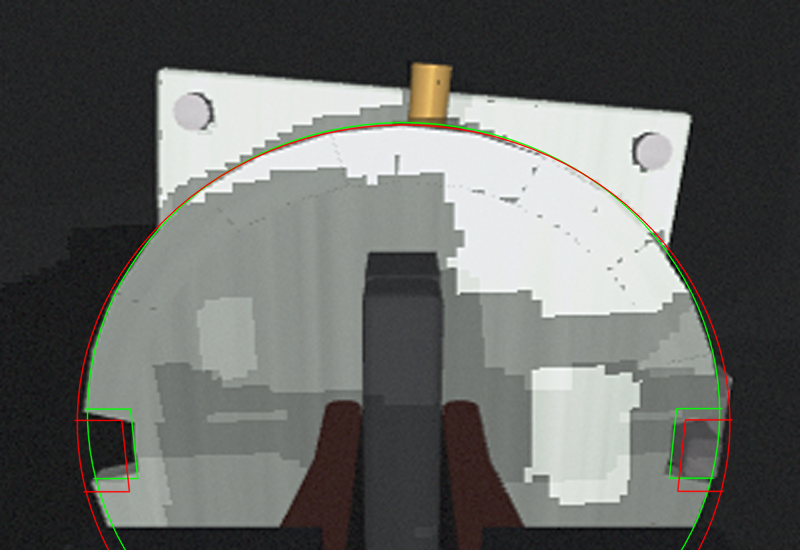

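The cover matches the home overlay (green) and the tab is in the right slot. The force is centred (lateral y about 0) and the descent has stopped at 0.0827. I'll ease the press, then release.

Call:
{"method": "step_arm", "body": {
  "targets": [
    [[-0.0004,0,-0.0005,0],[0,0,-0.0003,0],[0,0,0,0],[0,0,0,0],[0,0,0,0],[0,0,0,0],[0,0,0,0],[0,0,0,0]]
  ]
}}

```text
time: 26.3
ee_pos: [0.5087, 0.2193, 0.0827]
eef_rot: [[0.046, 0.999, 0.0], [0.999, -0.046, 0.0], [0.0, 0.0, -1.0]]
wrist_force: [2.4, -1.9, 7.3]
finger_gap: 0.0139
```

```bash
python3 off.py
```

```text
[0.50865641 0.21933148 0.08272581] tool x angle 87.36394894839582 [-1.74404382  2.51112375 -7.26691509] [-0.44126814 -0.42668781  0.16019965] 0.013932467146602165 26.3
cover->mouth in tool [6.23685520e-04 7.54204664e-04 2.00483932e-07]
```

Call:
{"method": "step_arm", "body": {
  "targets": [
    [[0,0.0003,-0.0004,0],[0,0,0,0],[0,0,0,0],[0,0,0,0],[0,0,0,0],[0,0,0,0],[0,0,0,0],[0,0,0,0]]
  ]
}}

```text
time: 27.1
ee_pos: [0.5086, 0.2193, 0.0827]
eef_rot: [[0.046, 0.999, -0.0], [0.999, -0.046, 0.0], [0.0, -0.0, -1.0]]
wrist_force: [1.3, 0.4, 3.3]
finger_gap: 0.0138
```

Call:
{"method": "step_arm", "body": {
  "targets": [
    [[0,0,0,0],[0,0,0,0],[0,0,0,0],[0,0,0,0],[0,0,0,0],[0,0,0,0],[0,0,0,0],[0,0,0,0]]
  ],
  "gripper": 0.06
}}

```text
time: 27.9
ee_pos: [0.5089, 0.2192, 0.0829]
eef_rot: [[0.046, 0.999, -0.0], [0.999, -0.046, 0.0], [0.0, -0.0, -1.0]]
wrist_force: [0.5, -0.2, -0.2]
finger_gap: 0.0601
```

Call:
{"method": "step_arm", "body": {
  "targets": [
    [[0,0,0,0],[0,0,0,0],[0,0,-0.01,0],[0,0,-0.02,0],[0,0,-0.03,0],[0,0,-0.03,0],[0,0,-0.03,0],[0,0,-0.01,0]]
  ]
}}

```text
time: 28.7
ee_pos: [0.5104, 0.2196, 0.2166]
eef_rot: [[0.046, 0.999, 0.004], [0.999, -0.046, 0.003], [0.003, 0.004, -1.0]]
wrist_force: [-0.0, 0.3, -0.5]
finger_gap: 0.0598
```

```bash
python3 off.py
python3 - <<'E'
from h import *
s=state();R=s['eef_rot'];c=calibration('wrist')
im=camera("wrist");b=cv2.resize(im[110:384,66:446],None,fx=2.1,fy=2.1,interpolation=cv2.INTER_CUBIC)
t=np.linspace(0,2*np.pi,120);a0=np.radians(-2.66)
W=lambda P,col:cv2.polylines(b,[np.round(np.array([(proj(c,p)-[66,110]+.5)*2.1-.5 for p in P])*16).astype(np.int32)],False,col,1,cv2.LINE_AA,4)
e=np.array([np.cos(a0),np.sin(a0),0]);n=np.array([-e[1],e[0],0]);C=np.array([.5098,.2169,0])
for z,col in((.076,(0,255,0)),):
  W([C+.07*np.array([np.cos(a),np.sin(a),0])+[0,0,z] for a in t],col)
  for k in(1,-1): W([C+k*r*e+w*n+[0,0,z] for r,w in((.07,.0085),(.06,.0085),(.06,-.0085),(.07,-.0085))],col)
cv2.imwrite("pics/w8.png",b)
E
```

```text
[0.51036321 0.21958668 0.21661712] tool x angle 87.34298493072656 [ 0.33760651 -0.03689605  0.4599564 ] [ 0.08491354 -0.07285712  0.00658261] 0.05978157601620495 28.7
cover->mouth in tool [ 2.90093576e-04 -9.38043894e-04 -3.12531636e-06]
```

Call:
{"method": "step_arm", "body": {
  "targets": [
    [[0,0,-0.01,0],[0,0,0,0],[0,0,0,0],[0,0,0,0],[0,0,0,0],[0,0,0,0],[0,0,0,0],[0,0,0,0]]
  ]
}}

```text
time: 29.55
ee_pos: [0.5089, 0.2192, 0.2227]
eef_rot: [[0.046, 0.999, -0.0], [0.999, -0.046, -0.0], [-0.0, -0.0, -1.0]]
wrist_force: [-0.1, -0.3, 0.0]
finger_gap: 0.0601
```

Run:
```python
from h import *
s=state();print(s['ee_pos'],s['wrist_force'],s['finger_gap'],s['time']);print(job_done())
```

```text
[0.50891677 0.21915581 0.22274731] [-0.07277096 -0.30004272  0.01627576] 0.060123551635770725 29.55
the job is handed in; nothing more can be done
None
```

The cover is on the plain housing with a slot over the collar tab, released, and the job is handed in at about 29.6 s. No verdict was reported.

**What I did:** I gripped the cover by its handle and lifted it off the rest. It stayed tilted 30° in the fingers, so I levelled it by pressing its edge lightly on an empty patch of bench, still held. I then carried it over the housing, turned it so a slot faced the tab (about -2.7° from +x), and lowered it. The boss caught on the bore's edge at first. I eased it in sideways, with the contact force reaching about 20 N at most against the 50 N limit.

**Last checks that agreed:**
- **Height:** the descent stopped hard at a tool height of 82.7 mm, against 83.2 mm expected for home. Easing the command up by 0.8 mm left it there.
- **Contact:** when fully down, the contact force was centred on the cover.
- **Picture before release:** the disc matched the home overlay, and the tab was in the slot.
- **After release:** the wrist force was about zero, with the fingers open 60 mm and the tool 140 mm above its release height.

**What disagreed or was not checked:**
- The centring estimate was still about 1 mm off from the seated position, within the camera's 2 mm calibration.
- I could not view the picture taken after release because the 12-picture limit was reached. The final released pose rests on the readings above.
- I did not re-measure the loose bystanders. The planned paths kept clear of them.

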